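# Rock a warped board on a marble slab and wedge its loose corner

### The job

The square maple board has warped and rocks on the marble slab: press gently on its corners one after the other until you find the one that dips. Push the thin end of the orange wedge in under that corner's foot, straight in from the corner, until it just fills the gap - snug, without jacking the board up or shoving it along the slab. Let go of the wedge and press that corner once more, at about 6 N, to see that the board now stands firm; never press with more than 25 N, leave the other things alone, and leave the wedge in place.

Things in the scene. Friction and masses are not known exactly. Their poses are not given: they have to be found in the camera images.
- board: Square maple board, 170 x 170 x 26 mm, 1.1 to 1.6 kg, four sides alike. Origin: centre, level with the soles of its feet (on the slab); z up, x and y along the sides. Round black feet, 16 mm across, centred under the corners at x, y = +-68 mm, hold the wood 9 mm off the slab. It lies level on three feet; the warp leaves the fourth (which one is not told) 2.5 to 6 mm clear of the slab.
- slab: Fixed polished marble slab, 340 (x) x 420 (y) mm, 20 mm thick, lying on the table. Origin: centre of its underside; its flat top is 20 mm higher.
- wedge: Loose orange plastic wedge, 76 x 24 x 26 mm, 50 g, flat on the table right of the slab. Origin: underside of its grip block, 20 (x) x 24 (y) x 26 mm, centred on the origin in x and y; grip across y. The ramp runs along +x: 8.5 mm thick at 10 mm from the origin, falling evenly (1 in 8) to 1.5 mm at the tip, 66 mm from the origin.
- wedge_tip (a point): Middle of the wedge's thin edge, on its underside, 66 mm along +x from the wedge's origin. Slid along the slab, for instance pushed on the back of its block, the wedge takes under 1 N while free and about 3 to 4 N once it is snug between slab and foot; pushed much harder it jacks the board up.
- date_stamp: Bystander: wooden date stamp, 26 x 42 x 78 mm, standing on the table left of the slab. Origin: centre of its underside.
- ink_pad: Bystander: closed ink pad, blue with a grey lid, 64 x 92 x 16 mm, lying on the table left of the slab. Origin: centre of its underside.
- timer: Bystander: red and white dial timer, 64 mm across, 37 mm high, on the table right of the slab. Origin: centre of its underside.
- board_top (a point): Centre of the board's top face, 35 mm above the slab. Pressed with 1 to 3 N straight over the loose foot, the board tips (0.025 to 0.065 rad) until that foot meets the slab, and tips back when let go; the three other corners do not give.
Not all that is in view belongs to the job. Of the things that look like the wedge, the smaller one is meant.

How it is judged:
By the outcome, as a careful person would: the job done as asked, in the order asked, and still so for the second after the job is handed in, with the robot touching nothing.
It also fails if it takes over 72 s, if anything falls off the work surface, if the arm or the gripper's body presses on something with over 40 N, if the wrist force passes 120 N, or if a joint passes its speed limit or range.

### The arm

A 6-joint arm with a two-finger parallel gripper is mounted at the origin on a cart in front of the work surface, level with it; the furniture and walls round the work are solid. World frame = base frame: x ahead of the robot, y to its left, z up, the work surface at z = 0. Lengths are in m, angles in rad, forces in N, time in s.
With the tool pointing down it reaches from about 0.375 to 0.9 m from the base axis. Payload 3.1 kg.
Tool frame: the origin (TCP) lies on the mounting face of the last link; the fingertips stand 182 mm ahead of it and the grasp point (between the pads) lies 164 mm ahead of it; z points along the fingers, y is the line along which they close (so a half turn about z gives the same grasp; the last joint's range is limited). The gripper opens to 87 mm and grips with 3 to 60 N. Pads are 19 mm wide; open, the fingers measure 117 mm over their backs; the gripper's body (75 mm by 190 mm) begins 51 mm behind the grasp point.
Start: joints at [-1.51, 0.527, 1.433, -0, 1.181, -0.178], TCP at [0.148, -0.607, 0.405] pointing down, gripper open.
Joint ranges: [-3.08, 3.08], [-0.75, 2.2], [0.22, 2.44], [-1.43, 4.57], [0, 2.65], [-2.85, 2.85]. Speed limits (rad/s): [2.79, 2.79, 3.14, 3.14, 3.14, 3.14].

### API

Orientations are given as a unit quaternion [x, y, z, w].
In Python, from cell import env gives the robot as it stands.
- The arm moves only by the shell command python3 -m handwheel 'ROWS'. ROWS is JSON, a list of rows, each a list of 7 numbers: the shift along the tool's x, y, z in mm, then the turn, a rotation vector about the tool's x, y, z in rad, then the opening in per cent of the stroke, from 0 (shut) to 100 (fully open). A call has exactly 5 rows; each row shifts and turns the commanded pose from where the row before left it, along the tool's axes as they then stand; what a row does not reach is not made up. A row lasts 1/8 s, in which the tool goes at most 62.5 mm and 10.7 degrees, less where a joint would pass 70% of its speed; a pose out of reach is approached as far as the arm can. A call is refused whole if a number of a shift passes 62.5 or a number of a turn 0.188, either way. A call with a gripper value outside its range is refused whole. The fingers move at their own pace and stop on an object; the grip force is fixed at half the most. Time passes only in rows, so rows that do not move let the fingers close, or fill a call up. It gives the time, the measured TCP pose, the force, the opening and the grip force at its end, in the units of the state.
- env.observe(): the state, without advancing time (a new reading comes with each control period).
- env.capture(name): name is "scene" or "top" or "wrist"; returns the picture (384x512x3 uint8, red, green, blue); there is no depth.
- env.calibration(name): a dict with "fx", "fy", "cx", "cy" (pixels), "dist_coeffs" ([k1, k2, p1, p2, k3] as OpenCV has them; the pictures are not rectified), "cam_to_world" (4x4, takes a point from camera to world coordinates); the wrist camera has in their place "mount" (4x4, takes a point from camera to tool coordinates, whose origin is the TCP and whose axes are the flange's). Camera axes: x right, y up, looking along -z (the intrinsics and any distortion apply to the point x, -y, -z); pixel columns grow to the right and rows downward; lengths in m; the calibration is good to about 2 mm. A picture is of the moment at which its call begins: read the wrist's pose just before it. calibration takes no time and is no camera call.
- env.close_job(): hands the job in; it is judged then, once.
Trained networks look in the newest picture that a camera, given by its name, has taken for a name from the list of things; names that differ only in an ending like _2 or _b are one class to them, and where a whole thing is asked for, a point or a joint stands for the part that bears it (a point fixed in the world has none). Each returns a list of dicts, best first, with "score" (0 to 1); they miss things now and then, are a little off and sometimes report something else, mostly with a low value. They report only what shows in the picture. A call takes as long as a camera call. They do not tell look-alikes from the thing itself.
- env.recognise(camera, target): "xyz" ([x, y, z] in m, in world coordinates, good to about 4 mm: the middle of the surface that is visible of it).
- env.silhouettes(camera, target): "mask" (384x512 bool, what is visible of it).
- env.mark_of(camera, target): "xyz" ([x, y, z] in m, in world coordinates, good to about 4 mm: a listed point, or the origin of a listed thing).
The state is a dict: "time_s": time; "joint_positions": joint angles; "joint_vel": joint speeds; "effort": joint torques, N m; "eef_pos": TCP position; "orientation": TCP orientation; "force": force on the tool from outside, world axes, zero at the start; "ft_torque": the same for the moment, N m; "grip_width": finger opening in m; "finger_force": force on a finger pad.
Only numpy, scipy, OpenCV 4.12 (cv2) and the standard library are available. Lean on these libraries where they do the work, as an engineer would, in place of code of your own. Each camera call takes 0.05 s, during which the arm holds its last target. There are 200 camera calls.

## Working session

There is one attempt and no reset: what is moved stays moved. The work goes in short steps, Python scripts to look and compute and a shell command to move; the robot and the scene stay as the last step left them, time stands still between calls to the robot, and variables do not carry over. Pictures are saved under pics/ and viewed, at most 10 in all, crops included, and the job is handed in when it is done.

```bash
mkdir -p pics; ls; cat > h.py <<'E'
import numpy as np, cv2
from cell import env
from scipy.spatial.transform import Rotation as R
def cam(name):
    c=env.calibration(name)
    K=np.array([[c['fx'],0,c['cx']],[0,c['fy'],c['cy']],[0,0,1]]);d=np.array(c['dist_coeffs'])
    if 'cam_to_world' in c: T=np.array(c['cam_to_world'])
    else:
        s=env.observe();W=np.eye(4);W[:3,:3]=R.from_quat(s['orientation']).as_matrix();W[:3,3]=s['eef_pos'];T=W@np.array(c['mount'])
    return K,d,T
def ray(cm,px,z):
    K,d,T=cm
    u=cv2.undistortPoints(np.array(px,float).reshape(-1,1,2),K,d).reshape(-1,2)
    v=np.c_[u[:,0],-u[:,1],-np.ones(len(u))]@T[:3,:3].T
    o=T[:3,3]
    return o+v*((z-o[2])/v[:,2])[:,None]
def proj(cm,P):
    K,d,T=cm
    p=(np.array(P,float).reshape(-1,3)-T[:3,3])@T[:3,:3]
    return cv2.projectPoints(p*[1,-1,-1],np.zeros(3),np.zeros(3),K,d)[0].reshape(-1,2)
E
python3 - <<'E'
from h import *
s=env.observe();print({k:np.round(v,3) for k,v in s.items()})
for n in['top','scene']:
    im=env.capture(n);cv2.imwrite(f'pics/{n}0.png',im[:,:,::-1])
    K,d,T=cam(n);print(n,K[0,0],d,T.round(3).tolist())
    for t in['board','slab','wedge','wedge_tip','date_stamp','ink_pad','timer','board_top']:
        print(n,t,[(np.round(r['xyz'],3).tolist(),round(r['score'],2)) for r in env.mark_of(n,t)])
E
```

```text
pics
{'time_s': np.float64(0.0), 'joint_positions': array([-1.51 ,  0.528,  1.434,  0.   ,  1.181, -0.178]), 'joint_vel': array([-0.001, -0.001,  0.   , -0.001, -0.   , -0.002]), 'effort': array([ -0.   , -44.004, -17.659,   0.063,   0.058,  -0.   ]), 'eef_pos': array([ 0.148, -0.607,  0.404]), 'orientation': array([ 0.993,  0.12 ,  0.   , -0.001]), 'force': array([-0.189, -0.116, -0.702]), 'ft_torque': array([ 0.032, -0.03 ,  0.05 ]), 'finger_force': np.float64(0.0), 'grip_width': np.float64(0.087)}
top 440.779579354626 [-0.10818869  0.          0.          0.          0.        ] [[0.005, 0.996, -0.092, 0.424], [-1.0, 0.006, 0.006, 0.019], [0.006, 0.092, 0.996, 1.497], [0.0, 0.0, 0.0, 1.0]]
top board [([0.613, 0.081, 0.019], 0.8)]
top slab []
top wedge [([0.351, -0.238, 0.002], 0.54)]
top wedge_tip [([0.362, -0.322, -0.001], 0.85), ([0.535, -0.277, 0.002], 0.59)]
top date_stamp [([0.508, 0.34, -0.003], 0.59)]
top ink_pad [([0.666, 0.348, 0.001], 0.97)]
top timer [([0.715, -0.257, 0.001], 0.59)]
top board_top [([0.615, 0.079, 0.054], 0.81)]
scene 480.1124464351794 [-0.10926739  0.          0.          0.          0.        ] [[-0.629, 0.42, -0.654, -0.464], [-0.778, -0.338, 0.53, 0.841], [0.002, 0.842, 0.539, 0.891], [0.0, 0.0, 0.0, 1.0]]
scene board [([0.616, 0.079, 0.023], 0.69)]
scene slab [([0.589, 0.083, 0.001], 0.56)]
scene wedge []
scene wedge_tip []
scene date_stamp [([0.515, 0.344, -0.001], 0.53)]
scene ink_pad []
scene timer [([0.722, -0.254, -0.0], 0.69)]
scene board_top [([0.617, 0.082, 0.059], 0.76)]
```

View pics/top0.png

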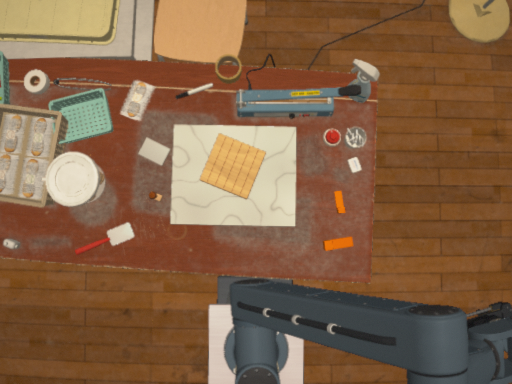

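View pics/scene0.png

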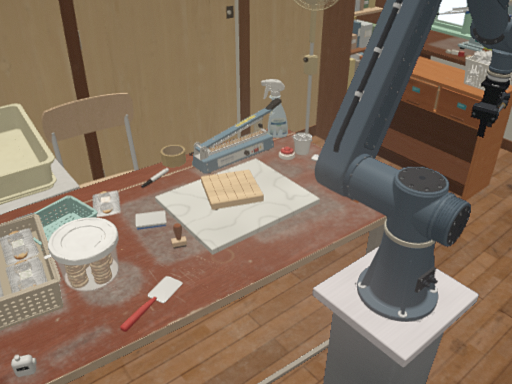

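The top view shows a slab at (172–297, 125–226) with the board at (233,166), the timer at (332,137), and a clutter of other objects. Wedge candidates are orange item A at (340,202), which is smaller, and orange item B at (339,243), which is larger. I choose A and will check it in a crop.

```bash
python3 - <<'E'
from h import *
im=env.capture('top');cm=cam('top')
c=np.hstack([cv2.resize(im[180:260,310:370],None,fx=6,fy=6,interpolation=cv2.INTER_CUBIC),cv2.resize(im[125:205,190:275],None,fx=5,fy=6,interpolation=cv2.INTER_CUBIC)])
cv2.imwrite('pics/crop1.png',c[:,:790,::-1])
hsv=cv2.cvtColor(im,cv2.COLOR_RGB2HSV)
m=cv2.inRange(hsv,(5,180,180),(18,255,255));m[:, :300]=0;m[:180]=0;m[262:]=0
n,l,st,ce=cv2.connectedComponentsWithStats(m)
for i in range(1,n):
    if st[i,4]>30:
        pts=np.argwhere(l==i)[:,::-1].astype(np.float32)
        r=cv2.minAreaRect(pts);b=cv2.boxPoints(r)
        print(st[i],'box',ray(cm,b,0.006).round(3).tolist())
for t in ['board']:
    for s in env.silhouettes('top',t)[:1]:
        k=s['mask'].astype(np.uint8);pts=np.argwhere(k)[:,::-1].astype(np.float32)
        r=cv2.minAreaRect(pts);b=cv2.boxPoints(r);P=ray(cm,b,0.055)
        print(t,s['score'],r,P.round(3).tolist(),P.mean(0),np.linalg.norm(P-np.roll(P,1,0),axis=1))
# slab corners
E
```

```text
[334 191  11  22 165] box [[0.533, -0.261, 0.006], [0.538, -0.287, 0.006], [0.464, -0.3, 0.006], [0.459, -0.274, 0.006]]
[324 237  29  14 279] box [[0.367, -0.226, 0.006], [0.383, -0.322, 0.006], [0.349, -0.327, 0.006], [0.334, -0.232, 0.006]]
board 0.56 ((231.95921325683594, 165.38070678710938), (51.07405090332031, 52.02294158935547), 22.30620574951172) [[0.565, 0.193, 0.055], [0.727, 0.13, 0.055], [0.662, -0.028, 0.055], [0.502, 0.037, 0.055]] [0.61415744 0.08289955 0.055     ] [0.1681198  0.1730364  0.16995659 0.17217345]
```

View pics/crop1.png

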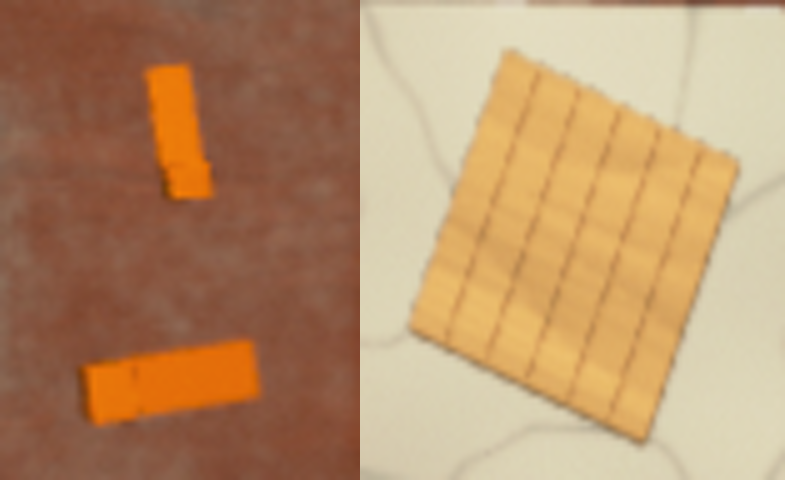

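Crop: A (left-top) is 76×26 mm, with its block at the low-x end at about (0.472,-0.287) and its tip at about (0.536,-0.274), which matches the listed wedge. B is about 97×34 mm, so it is the look-alike. I'm moving above the near-right corner of the board with the fingers shut.

```bash
python3 -m handwheel '[[42,-31,0,0,0,0,0],[42,-31,0,0,0,0,0],[42,-31,0,0,0,0,0],[42,-31,0,0,0,0,0],[42,-31,0,0,0,0,0]]'
python3 -m handwheel '[[42,-31,0,0,0,0,0],[42,-31,0,0,0,0,0],[42,-31,0,0,0,0,0],[42,-31,0,0,0,0,0],[42,-31,0,0,0,0,0]]'
python3 -m handwheel '[[42,-31,0,0,0,0,0],[42,-31,0,0,0,0,0],[42,-31,0,0,0,0,0],[42,-31,0,0,0,0,0],[42,-31,0,0,0,0,0]]'
python3 - <<'E'
from h import *
im=env.capture('wrist');cv2.imwrite('pics/w1.png',im[:,:,::-1])
s=env.observe();print(s['joint_positions'].round(3) if hasattr(s['joint_positions'],'round') else s['joint_positions'],s['eef_pos'],s['orientation'],s['force'])
print(np.array(env.calibration('wrist')['mount']).round(4).tolist())
cm=cam('wrist')
for n in['wrist']:
  for s in env.silhouettes(n,'board')[:1]:
    pts=np.argwhere(s['mask'])[:,::-1].astype(np.float32)
    h=cv2.convexHull(pts);a=cv2.approxPolyDP(h,6,True).reshape(-1,2)
    print(s['score'],a.tolist(),ray(cm,a,.055).round(4).tolist())
  for t in['board','board_top','slab']: print(t,[(np.round(r['xyz'],4).tolist(),round(r['score'],2)) for r in env.mark_of(n,t)])
E
```

```text
time_s: 1.62
eef_pos: [0.3165, -0.4054, 0.405]
orientation: [0.993, 0.119, 0.0, 0.0]
force: [1.1, -0.4, 0.8]
grip_width: 0.0451
finger_force: 0.0
time_s: 2.25
eef_pos: [0.4839, -0.2048, 0.405]
orientation: [0.993, 0.12, 0.0, 0.0]
force: [1.0, -0.3, 0.2]
grip_width: 0.0018
finger_force: 0.0
time_s: 2.88
eef_pos: [0.651, -0.0043, 0.4048]
orientation: [0.993, 0.12, 0.0, 0.0]
force: [0.3, -0.8, -0.0]
grip_width: 0.0003
finger_force: 0.0
[-0.171  0.566  1.357  0.006  1.213  1.155] [6.54112277e-01 4.47598492e-04 4.04971733e-01] [ 0.99259675  0.12139355  0.00354425 -0.00165129] [4.32805838 2.30277498 1.10093012]
[[-0.0003, 0.9556, 0.2948, 0.0806], [1.0, 0.0004, -0.0002, -0.0005], [-0.0003, 0.2947, -0.9556, 0.0202], [0.0, 0.0, 0.0, 1.0]]
0.74 [[275.0, 175.0], [229.0, 235.0], [158.0, 240.0], [99.0, 204.0], [161.0, 95.0]] [[0.6645, -0.0209, 0.055], [0.5695, 0.0178, 0.055], [0.5385, 0.1102, 0.055], [0.5713, 0.1933, 0.055], [0.7249, 0.1329, 0.055]]
board [([0.6115, 0.0796, 0.0235], 0.64)]
board_top [([0.6102, 0.0802, 0.0571], 0.72)]
slab []
```

View pics/w1.png

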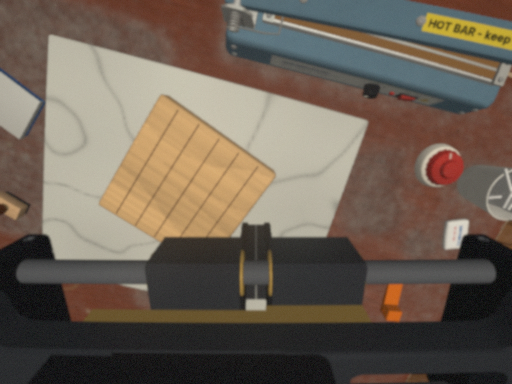

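The wrist view shows the board with visible corners at (275,175), (161,95) and (99,204), the dispenser at top right, the timer at (442,167), and both wedges behind the gripper. The arm was still settling, so I measure again at rest.

```bash
cat > bd.py <<'E'
from h import *
def board():
    env.capture('wrist');env.capture('wrist');cm=cam('wrist');im=env.capture('wrist')
    for s in env.silhouettes('wrist','board')[:1]:
        pts=np.argwhere(s['mask'])[:,::-1].astype(np.float32)
        a=cv2.approxPolyDP(cv2.convexHull(pts),6,True).reshape(-1,2)
        print('sil',round(s['score'],2),a.astype(int).tolist(),ray(cm,a,.055).round(4).tolist())
    g=cv2.cvtColor(im,cv2.COLOR_RGB2HSV);m=((g[:,:,1]>75)&(g[:,:,0]>8)&(g[:,:,0]<25)&(g[:,:,2]>120)).astype(np.uint8)
    n,l,st,ce=cv2.connectedComponentsWithStats(m);i=1+np.argmax(st[1:,4]);pts=np.argwhere(l==i)[:,::-1].astype(np.float32)
    a=cv2.approxPolyDP(cv2.convexHull(pts),5,True).reshape(-1,2)
    print('hsv',st[i],a.astype(int).tolist(),ray(cm,a,.055).round(4).tolist())
    return im
E
python3 - <<'E'
from bd import *
board();s=env.observe();print(s['time_s'],s['eef_pos'],s['orientation'],s['force'])
E
```

```text
sil 0.91 [[273, 169], [226, 236], [158, 239], [98, 203], [160, 92]] [[0.6639, -0.0252, 0.055], [0.5596, 0.0131, 0.055], [0.5331, 0.1023, 0.055], [0.5661, 0.1862, 0.055], [0.7211, 0.125, 0.055]]
hsv [   98    93   176   149 15584] [[273, 171], [227, 236], [161, 241], [98, 203], [158, 93]] [[0.6614, -0.0258, 0.055], [0.5599, 0.0118, 0.055], [0.531, 0.0979, 0.055], [0.5661, 0.1862, 0.055], [0.7195, 0.1271, 0.055]]
3.325 [ 0.64942208 -0.00698122  0.40486205] [ 9.92926546e-01  1.18730032e-01 -2.30238610e-04  1.70692905e-05] [ 0.23169791 -0.42478064  0.57167317]
```

```bash
python3 -m handwheel '[[3.6,2,50,0,0,0,0],[0,0,50,0,0,0,0],[0,0,45,0,0,0,0],[0,0,11,0,0,0,0],[0,0,0,0,0,0,0]]'
python3 -m handwheel '[[0,0,1,0,0,0,0],[0,0,1,0,0,0,0],[0,0,1,0,0,0,0],[0,0,0.5,0,0,0,0],[0,0,0,0,0,0,0]]'
```

```text
time_s: 3.95
eef_pos: [0.6541, -0.0075, 0.2489]
orientation: [0.993, 0.119, -0.0, -0.0]
force: [0.6, 0.1, -0.0]
grip_width: 0.0001
finger_force: 0.0
time_s: 4.58
eef_pos: [0.654, -0.0068, 0.2453]
orientation: [0.993, 0.12, 0.0, 0.0]
force: [-0.7, -0.2, 0.2]
grip_width: 0.0004
finger_force: 0.0
```

```bash
python3 -m handwheel '[[0,0,2,0,0,0,0],[0,0,2,0,0,0,0],[0,0,1,0,0,0,0],[0,0,1,0,0,0,0],[0,0,0,0,0,0,0]]'|sed -n '1,2p;4p'
python3 -m handwheel '[[0,0,0.4,0,0,0,0],[0,0,0.3,0,0,0,0],[0,0,0.3,0,0,0,0],[0,0,0,0,0,0,0],[0,0,0,0,0,0,0]]'|sed -n '1,2p;4p'
python3 -m handwheel '[[0,0,0.4,0,0,0,0],[0,0,0.3,0,0,0,0],[0,0,0.3,0,0,0,0],[0,0,0,0,0,0,0],[0,0,0,0,0,0,0]]'|sed -n '1,2p;4p'
```

```text
time_s: 5.2
eef_pos: [0.654, -0.0069, 0.2391]
force: [0.3, 0.3, 0.3]
time_s: 5.82
eef_pos: [0.654, -0.0069, 0.2383]
force: [0.9, 0.8, 1.5]
time_s: 6.45
eef_pos: [0.654, -0.0068, 0.2377]
force: [-0.2, -0.2, 4.5]
```

```bash
python3 -m handwheel '[[0,0,0.3,0,0,0,0],[0,0,0.3,0,0,0,0],[0,0,0,0,0,0,0],[0,0,0,0,0,0,0],[0,0,0,0,0,0,0]]'|sed -n '1,2p;4p'
```

```text
time_s: 7.08
eef_pos: [0.654, -0.0068, 0.2376]
force: [-1.3, 0.6, 7.1]
```

The first corner is firm: 7 N at 0.2376 with no give. Next is the near-left corner.

```bash
python3 -m handwheel '[[0,0,-10,0,0,0,0],[-40,-27,0,0,0,0,0],[-40,-27,0,0,0,0,0],[-32.4,-23,0,0,0,0,0],[0,0,0,0,0,0,0]]'|sed -n '1,2p;4p'
python3 -m handwheel '[[0,0,3,0,0,0,0],[0,0,3,0,0,0,0],[0,0,1.7,0,0,0,0],[0,0,0,0,0,0,0],[0,0,0,0,0,0,0]]'|sed -n '1,2p;4p'
python3 -m handwheel '[[0,0,0.5,0,0,0,0],[0,0,0.5,0,0,0,0],[0,0,0.3,0,0,0,0],[0,0,0,0,0,0,0],[0,0,0,0,0,0,0]]'|sed -n '1,2p;4p'
python3 -m handwheel '[[0,0,0.3,0,0,0,0],[0,0,0.3,0,0,0,0],[0,0,0.2,0,0,0,0],[0,0,0,0,0,0,0],[0,0,0,0,0,0,0]]'|sed -n '1,2p;4p'
```

```text
time_s: 7.7
eef_pos: [0.5233, 0.0425, 0.2465]
force: [0.2, -0.1, -0.6]
time_s: 8.32
eef_pos: [0.5267, 0.0411, 0.2388]
force: [-0.5, -0.6, -0.2]
time_s: 8.95
eef_pos: [0.5265, 0.0412, 0.2377]
force: [1.0, 0.6, -0.2]
time_s: 9.57
eef_pos: [0.5265, 0.0412, 0.2369]
force: [-0.9, -0.1, 0.6]
```

```bash
python3 -m handwheel '[[0,0,0.5,0,0,0,0],[0,0,0.5,0,0,0,0],[0,0,0.2,0,0,0,0],[0,0,0,0,0,0,0],[0,0,0,0,0,0,0]]'|sed -n '1,2p;4p'
python3 -m handwheel '[[0,0,0.5,0,0,0,0],[0,0,0.5,0,0,0,0],[0,0,0,0,0,0,0],[0,0,0,0,0,0,0],[0,0,0,0,0,0,0]]'|sed -n '1,2p;4p'
```

```text
time_s: 10.2
eef_pos: [0.5264, 0.0413, 0.2356]
force: [-0.3, -0.2, 0.9]
time_s: 10.82
eef_pos: [0.5265, 0.0413, 0.2347]
force: [-0.7, 0.0, 1.5]
```

This corner gives at about 1.5 N and is already roughly 3 mm down. I follow it until it meets the slab.

```bash
python3 -m handwheel '[[0,0,0.5,0,0,0,0],[0,0,0.5,0,0,0,0],[0,0,0.2,0,0,0,0],[0,0,0,0,0,0,0],[0,0,0,0,0,0,0]]'|sed -n '1,2p;4p'
python3 -m handwheel '[[0,0,0.5,0,0,0,0],[0,0,0.5,0,0,0,0],[0,0,0,0,0,0,0],[0,0,0,0,0,0,0],[0,0,0,0,0,0,0]]'|sed -n '1,2p;4p'
```

```text
time_s: 11.45
eef_pos: [0.5264, 0.0412, 0.2338]
force: [-1.2, -1.0, 6.1]
time_s: 12.08
eef_pos: [0.5264, 0.0412, 0.2336]
force: [-2.8, 0.2, 12.1]
```

The dipping corner is the near-left one (foot about (0.527,0.041)), with a gap of about 3.8 mm. Next I lift and look at the wedge.

```bash
python3 -m handwheel '[[0,0,-10,0,0,0,0],[0,0,-50,0,0,0,0],[0,0,-55,0,0,0,100],[-27.7,43.4,0,0,0,0,100],[-27.7,43.4,0,0,0,0,100]]'|sed -n '1,2p;4p'
python3 -m handwheel '[[-27.7,43.4,0,0,0,0,60],[-27.7,43.4,0,0,0,0,60],[-27.7,43.4,0,0,0,0,60],[-27.7,43.4,0,0,0,0,60],[-27.7,43.4,0,0,0,0,60]]'|sed -n '1,2p;4p'
python3 - <<'E'
from h import *
for i in range(4): env.capture('wrist')
cm=cam('wrist');im=env.capture('wrist');cv2.imwrite('pics/w2.png',im[:,:,::-1])
s=env.observe();print(s['time_s'],s['eef_pos'],s['orientation'],s['force'])
hsv=cv2.cvtColor(im,cv2.COLOR_RGB2HSV)
m=cv2.inRange(hsv,(5,180,150),(18,255,255))
n,l,st,ce=cv2.connectedComponentsWithStats(m)
for i in range(1,n):
    if st[i,4]>100:
        pts=np.argwhere(l==i)[:,::-1].astype(np.float32)
        r=cv2.minAreaRect(pts);b=cv2.boxPoints(r)
        print(st[i],b.astype(int).tolist(),'z0',ray(cm,b,0.0).round(4).tolist(),'z26',ray(cm,b,0.026).round(4).tolist())
for t in['wedge','wedge_tip']: print(t,[(np.round(r['xyz'],4).tolist(),round(r['score'],2)) for r in env.mark_of('wrist',t)])
E
```

```text
time_s: 12.7
eef_pos: [0.4934, -0.0568, 0.3487]
force: [0.6, -0.2, 0.5]
time_s: 13.32
eef_pos: [0.4097, -0.3016, 0.3476]
force: [0.2, 0.0, 0.0]
13.575 [ 0.41011055 -0.29966671  0.34727532] [ 9.92874225e-01  1.19165863e-01 -8.08802611e-05 -5.12800464e-04] [-0.30204015  0.57799075 -0.73793623]
[ 243   67   28   72 1437] [[241, 136], [250, 66], [271, 69], [263, 138]] z0 [[0.4555, -0.2722, 0.0], [0.5326, -0.2644, 0.0], [0.5357, -0.2886, 0.0], [0.4585, -0.2981, 0.0]] z26 [[0.4581, -0.273, 0.026], [0.5291, -0.2658, 0.026], [0.5319, -0.288, 0.026], [0.4609, -0.2968, 0.026]]
[ 182  199   85   32 2136] [[182, 199], [266, 199], [266, 230], [182, 230]] z0 [[0.3599, -0.2149, 0.0], [0.3853, -0.32, 0.0], [0.343, -0.3307, 0.0], [0.3166, -0.2216, 0.0]] z26 [[0.3701, -0.2202, 0.026], [0.3934, -0.3169, 0.026], [0.3546, -0.3268, 0.026], [0.3303, -0.2264, 0.026]]
wedge [([0.3493, -0.2386, 0.0], 0.9), ([0.4721, -0.2837, 0.0022], 0.72)]
wedge_tip [([0.5333, -0.2787, 0.0025], 0.69), ([0.3639, -0.3277, 0.0032], 0.58)]
```

View pics/w2.png

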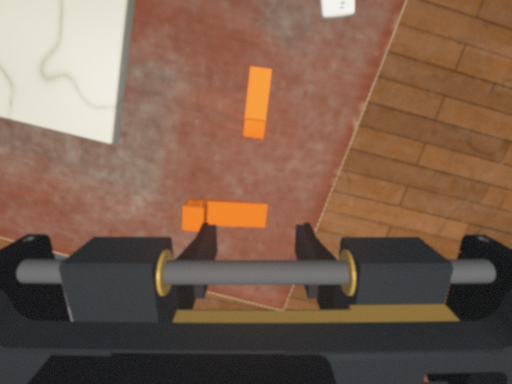

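The wrist view shows wedge A from its tip at (260,67) to its block at (253,137), and the look-alike at (224,215). Wedge tip (0.534,-0.2765), block (0.469,-0.2845), length 75.5 mm: consistent. I descend to the block.

```bash
python3 -m handwheel '[[60.8,-0.9,10,0,0,0,60],[0,0,50,0,0,0.117,60],[0,0,55,0,0,0,60],[0,0,32,0,0,0,60],[0,0,0,0,0,0,60]]'
python3 -m handwheel '[[0,0,7,0,0,0,60],[0,0,7,0,0,0,60],[0,0,0.5,0,0,0,60],[0,0,0,0,0,0,60],[0,0,0,0,0,0,60]]'
```

```text
time_s: 14.3
eef_pos: [0.4689, -0.2825, 0.1983]
orientation: [0.998, 0.062, -0.002, -0.002]
force: [-0.4, 0.3, 0.0]
grip_width: 0.0521
finger_force: 0.0
time_s: 14.92
eef_pos: [0.4692, -0.2848, 0.1864]
orientation: [0.998, 0.061, 0.0, 0.0]
force: [0.5, 1.1, 0.9]
grip_width: 0.0522
finger_force: 0.0
```

```bash
python3 -m handwheel '[[0,0,0.5,0,0,0,20],[0,0,0,0,0,0,20],[0,0,0,0,0,0,0],[0,0,0,0,0,0,0],[0,0,0,0,0,0,0]]'
python3 -m handwheel '[[0,0,-20,0,0,0,0],[0,0,-40,0,0,0,0],[0,0,-40,0,0,0,0],[0,0,0,0,0,0,0],[0,0,0,0,0,0,0]]'
```

```text
time_s: 15.55
eef_pos: [0.4692, -0.2846, 0.1854]
orientation: [0.998, 0.061, -0.0, -0.0]
force: [-0.0, -0.3, 0.3]
grip_width: 0.0239
finger_force: 30.0
time_s: 16.18
eef_pos: [0.4688, -0.2843, 0.285]
orientation: [0.998, 0.061, -0.0, -0.0]
force: [-0.2, -0.1, -1.2]
grip_width: 0.0236
finger_force: 30.0
```

Grasped (24 mm, 30 N). Now I carry it to behind the loose corner, aligned with the diagonal, and look.

```bash
python3 -m handwheel '[[-3,-56,-2,0,0,0,0],[-3,-56,-2,0,0,0,0],[-3,-56,-2,0,0,0,0],[-3,-56,-2,0,0,0,0],[-3,-56,-2,0,0,0,0]]' | sed -n '1,3p'
python3 -m handwheel '[[0,0,0,0,0,-0.147,0],[0,0,0,0,0,-0.146,0],[0,0,0,0,0,0,0],[0,0,0,0,0,0,0],[0,0,0,0,0,0,0]]'
python3 - <<'E'
from bd import *
im=board();cv2.imwrite('pics/w3.png',im[:,:,::-1])
s=env.observe();print(s['eef_pos'],s['orientation'])
cm=cam('wrist')
m=cv2.inRange(cv2.cvtColor(im,cv2.COLOR_RGB2HSV),(5,190,150),(18,255,255))
n,l,st,ce=cv2.connectedComponentsWithStats(m);print(st[1:][st[1:,4]>60].tolist())
cs=ray(cam('top'),[[172,226],[297,226],[297,125],[174,125]],.02);print('slab',cs.round(3).tolist())
E
```

```text
time_s: 16.8
eef_pos: [0.419, -0.0069, 0.2943]
orientation: [0.998, 0.061, -0.001, -0.001]
time_s: 17.42
eef_pos: [0.4199, -0.0088, 0.2951]
orientation: [0.979, 0.206, -0.0, -0.0]
force: [0.4, -0.1, -0.3]
grip_width: 0.0237
finger_force: 30.0
sil 0.68 [[341, 1], [248, 93], [161, 0]] [[0.5867, -0.0012, 0.055], [0.5029, 0.0347, 0.055], [0.5358, 0.1164, 0.055]]
hsv [ 161    0  180   93 8614] [[340, 0], [251, 92], [161, 0]] [[0.587, -0.0003, 0.055], [0.5045, 0.0329, 0.055], [0.5358, 0.1164, 0.055]]
[ 0.41998293 -0.00869308  0.29544672] [9.78539895e-01 2.06057453e-01 1.01955072e-05 4.59706380e-07]
[[237, 160, 38, 68, 1983], [237, 238, 39, 22, 853], [411, 306, 32, 15, 302]]
slab [[0.413, 0.283, 0.02], [0.415, -0.135, 0.02], [0.759, -0.136, 0.02], [0.756, 0.284, 0.02]]
```

View pics/w3.png

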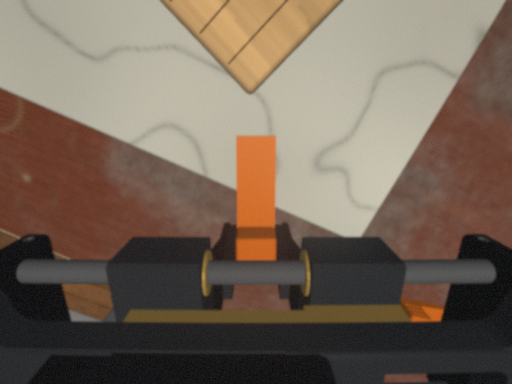

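The wrist view shows the wedge straight in the grip with its tip at (256,136), and the board corner at (250,92) with edges symmetric about the diagonal. I need 5 mm left and about 24 mm forward, then down to just above the slab.

```bash
python3 -m handwheel '[[24,-5,10,0,0,0.006,0],[0,0,40,0,0,0,0],[0,0,25,0,0,0,0],[0,0,10,0,0,0,0],[0,0,0,0,0,0,0]]'
python3 -m handwheel '[[0,0,2,0,0,0,0],[0,0,1.5,0,0,0,0],[0,0,0,0,0,0,0],[0,0,0,0,0,0,0],[0,0,0,0,0,0,0]]'
python3 - <<'E'
from bd import *
im=board();cv2.imwrite('pics/w4.png',im[:,:,::-1])
s=env.observe();print(s['eef_pos'],s['orientation'],s['force'])
cm=cam('wrist')
m=cv2.inRange(cv2.cvtColor(im,cv2.COLOR_RGB2HSV),(5,190,150),(18,255,255))
n,l,st,ce=cv2.connectedComponentsWithStats(m);print(st[1:][st[1:,4]>60].tolist())
E
```

```text
time_s: 18.25
eef_pos: [0.4399, 0.0056, 0.2102]
orientation: [0.979, 0.203, -0.0, -0.0]
force: [-0.2, -0.3, -0.5]
grip_width: 0.0242
finger_force: 30.0
time_s: 18.88
eef_pos: [0.4399, 0.0057, 0.2071]
orientation: [0.979, 0.203, 0.0, 0.0]
force: [0.3, -0.3, -1.2]
grip_width: 0.0237
finger_force: 30.0
sil 0.7 [[390, 0], [257, 132], [122, 0]] [[0.5785, 0.0038, 0.055], [0.5048, 0.0337, 0.055], [0.5328, 0.1089, 0.055]]
hsv [  126     0   263   133 17580] [[388, 1], [254, 132], [126, 0]] [[0.5778, 0.0044, 0.055], [0.5042, 0.0351, 0.055], [0.5335, 0.1073, 0.055]]
[0.43989735 0.00570141 0.20695168] [ 9.79081266e-01  2.03469593e-01 -1.25060220e-05 -2.77558205e-06] [ 0.26198228  0.32585022 -0.09359829]
[[248, 145, 17, 27, 138], [238, 158, 36, 69, 1598], [237, 239, 39, 21, 788]]
```

View pics/w4.png

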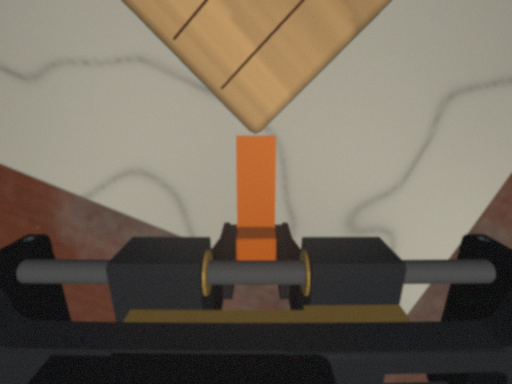

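The wrist view shows the corner at (256,132) dead ahead of the wedge tip at (256,136), with board edges symmetric. I slide in short of the foot, release, back off, and shut the fingers behind the block.

```bash
python3 -m handwheel '[[4,0,0.6,0,0,0,0],[4,0,0.4,0,0,0,0],[4,0,0,0,0,0,0],[3,0,0,0,0,0,0],[0,0,0,0,0,0,0]]'
python3 -m handwheel '[[0,0,0,0,0,0,0],[0,0,0.2,0,0,0,0],[0,0,0,0,0,0,50],[0,0,0,0,0,0,50],[0,0,0,0,0,0,50]]'
```

```text
time_s: 19.7
eef_pos: [0.4539, 0.0118, 0.206]
orientation: [0.979, 0.204, 0.0, 0.0]
force: [0.0, 0.8, -0.3]
grip_width: 0.0235
finger_force: 30.0
time_s: 20.32
eef_pos: [0.4537, 0.0117, 0.2058]
orientation: [0.979, 0.203, 0.0, 0.0]
force: [-0.1, -1.6, 0.2]
grip_width: 0.0413
finger_force: 0.0
```

```bash
python3 -m handwheel '[[0,0,-1,0,0,0,55],[-9,0,0,0,0,0,55],[-9,0,0,0,0,0,55],[-8,0,0,0,0,0,55],[0,0,0,0,0,0,0]]'
python3 -m handwheel '[[0,0,0,0,0,0,0],[0,0,0,0,0,0,0],[0,0,0,0,0,0,0],[0,0,0,0,0,0,0],[0,0,0,0,0,0,0]]'
python3 - <<'E'
from h import *
im=env.capture('wrist');cv2.imwrite('pics/w5.png',im[:,:,::-1])
s=env.observe();print(s['eef_pos'],s['orientation'],s['force'])
E
```

```text
time_s: 20.95
eef_pos: [0.4289, 0.0011, 0.2067]
orientation: [0.979, 0.203, -0.001, -0.0]
force: [-0.0, -0.2, 0.2]
grip_width: 0.0433
finger_force: 0.0
time_s: 21.58
eef_pos: [0.4299, 0.0014, 0.2068]
orientation: [0.979, 0.204, 0.0, 0.0]
force: [0.8, -0.1, 0.3]
grip_width: 0.002
finger_force: 0.0
[0.42982171 0.00137497 0.20674716] [9.79074992e-01 2.03499779e-01 1.43032864e-05 3.81388342e-06] [ 0.18991746 -0.12882852 -0.06882575]
```

View pics/w5.png

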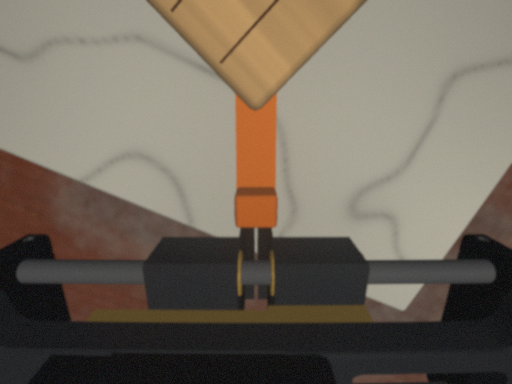

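The wrist view shows the wedge lying true under the corner (256,108), with the shut fingers behind its block at (256,225). Now I push.

```bash
python3 -m handwheel '[[4,0,0,0,0,0,0],[4,0,0,0,0,0,0],[4,0,0,0,0,0,0],[2,0,0,0,0,0,0],[0,0,0,0,0,0,0]]'|sed -n '1,2p;4p'
python3 -m handwheel '[[3,0,0,0,0,0,0],[2,0,0,0,0,0,0],[1,0,0,0,0,0,0],[0,0,0,0,0,0,0],[0,0,0,0,0,0,0]]'|sed -n '1,2p;4p'
python3 -m handwheel '[[1,0,0,0,0,0,0],[1,0,0,0,0,0,0],[0,0,0,0,0,0,0],[0,0,0,0,0,0,0],[0,0,0,0,0,0,0]]'|sed -n '1,2p;4p'
```

```text
time_s: 22.25
eef_pos: [0.4429, 0.007, 0.2068]
force: [0.3, -0.4, -0.0]
time_s: 22.88
eef_pos: [0.4482, 0.0093, 0.2068]
force: [-0.6, 0.4, -1.5]
time_s: 23.5
eef_pos: [0.4501, 0.0101, 0.2067]
force: [-0.3, -0.4, -0.0]
```

```bash
for i in 1; do :; done
python3 -m handwheel '[[1,0,0,0,0,0,0],[1,0,0,0,0,0,0],[0.5,0,0,0,0,0,0],[0,0,0,0,0,0,0],[0,0,0,0,0,0,0]]'|sed -n '1,2p;4p'
python3 -m handwheel '[[1,0,0,0,0,0,0],[0.5,0,0,0,0,0,0],[0,0,0,0,0,0,0],[0,0,0,0,0,0,0],[0,0,0,0,0,0,0]]'|sed -n '1,2p;4p'
python3 -m handwheel '[[0.5,0,0,0,0,0,0],[0.5,0,0,0,0,0,0],[0,0,0,0,0,0,0],[0,0,0,0,0,0,0],[0,0,0,0,0,0,0]]'|sed -n '1,2p;4p'
```

```text
time_s: 24.12
eef_pos: [0.4524, 0.0111, 0.2068]
force: [0.3, -0.6, 0.2]
time_s: 24.75
eef_pos: [0.4537, 0.0117, 0.2067]
force: [-0.5, -0.3, 0.6]
time_s: 25.38
eef_pos: [0.4546, 0.0121, 0.2068]
force: [-0.1, -0.4, -0.7]
```

```bash
python3 -m handwheel '[[0.5,0,0,0,0,0,0],[0.5,0,0,0,0,0,0],[0,0,0,0,0,0,0],[0,0,0,0,0,0,0],[0,0,0,0,0,0,0]]'|sed -n '1,2p;4p'
python3 -m handwheel '[[0.4,0,0,0,0,0,0],[0.4,0,0,0,0,0,0],[0,0,0,0,0,0,0],[0,0,0,0,0,0,0],[0,0,0,0,0,0,0]]'|sed -n '1,2p;4p'
python3 -m handwheel '[[0.4,0,0,0,0,0,0],[0.4,0,0,0,0,0,0],[0,0,0,0,0,0,0],[0,0,0,0,0,0,0],[0,0,0,0,0,0,0]]'|sed -n '1,2p;4p'
```

```text
time_s: 26.0
eef_pos: [0.4555, 0.0125, 0.2068]
force: [-0.8, 0.3, -0.5]
time_s: 26.62
eef_pos: [0.4563, 0.0128, 0.2068]
force: [-0.8, -0.1, -0.8]
time_s: 27.25
eef_pos: [0.4569, 0.0131, 0.2067]
force: [-0.2, -0.6, 0.6]
```

```bash
python3 -m handwheel '[[0.5,0,0,0,0,0,0],[0.4,0,0,0,0,0,0],[0,0,0,0,0,0,0],[0,0,0,0,0,0,0],[0,0,0,0,0,0,0]]'|sed -n '1,2p;4p'
python3 -m handwheel '[[0.5,0,0,0,0,0,0],[0.4,0,0,0,0,0,0],[0,0,0,0,0,0,0],[0,0,0,0,0,0,0],[0,0,0,0,0,0,0]]'|sed -n '1,2p;4p'
```

```text
time_s: 27.88
eef_pos: [0.4579, 0.0135, 0.2068]
force: [-0.5, -0.6, -0.1]
time_s: 28.5
eef_pos: [0.4586, 0.0138, 0.2067]
force: [-1.3, 0.1, -0.0]
```

```bash
python3 -m handwheel '[[0.4,0,0,0,0,0,0],[0.2,0,0,0,0,0,0],[0,0,0,0,0,0,0],[0,0,0,0,0,0,0],[0,0,0,0,0,0,0]]'|sed -n '1,2p;4p'
python3 -c "
from h import *
f=[]
for i in range(4): env.capture('wrist');f.append(env.observe()['force'])
print(np.mean(f,0)@[-.917,-.398,0])"
```

```text
time_s: 29.12
eef_pos: [0.4591, 0.0141, 0.2067]
force: [-0.8, 0.1, 0.5]
0.7632223228934475
```

```bash
python3 -m handwheel '[[0.4,0,0,0,0,0,0],[0.4,0,0,0,0,0,0],[0,0,0,0,0,0,0],[0,0,0,0,0,0,0],[0,0,0,0,0,0,0]]'|sed -n '1,2p;4p'
python3 -m handwheel '[[0.4,0,0,0,0,0,0],[0.4,0,0,0,0,0,0],[0,0,0,0,0,0,0],[0,0,0,0,0,0,0],[0,0,0,0,0,0,0]]'|sed -n '1,2p;4p'
```

```text
time_s: 29.95
eef_pos: [0.4597, 0.0144, 0.2067]
force: [-2.3, -1.3, 1.9]
time_s: 30.58
eef_pos: [0.4603, 0.0148, 0.2067]
force: [-4.4, -1.8, 3.6]
```

The wedge is snug at about 4.5 N along the push, near the predicted depth. I back off, lift and check from above.

```bash
python3 -m handwheel '[[-4,0,0,0,0,0,0],[-10,0,0,0,0,0,0],[0,0,-30,0,0,0,0],[0,0,-42,0,0,0,0],[0,0,0,0,0,0,0]]'|sed -n '1,2p;4p'
python3 - <<'E'
from bd import *
im=board();cv2.imwrite('pics/w6.png',im[:,:,::-1])
s=env.observe();print(s['time_s'],s['eef_pos'],s['orientation'],s['force'])
E
```

```text
time_s: 31.2
eef_pos: [0.4486, 0.0088, 0.281]
force: [-0.1, -0.6, 0.7]
sil 0.84 [[393, 1], [252, 136], [119, 0]] [[0.6224, -0.0141, 0.055], [0.5039, 0.0367, 0.055], [0.5507, 0.1525, 0.055]]
hsv [  119     0   275   182 20554] [[393, 0], [268, 181], [241, 180], [119, 0]] [[0.6229, -0.0138, 0.055], [0.477, 0.0115, 0.055], [0.4693, 0.0312, 0.055], [0.5507, 0.1525, 0.055]]
31.4 [0.44738262 0.00914384 0.27795096] [ 9.79102138e-01  2.03367772e-01 -6.53992859e-04 -3.52298165e-04] [ 0.1407273  -0.63456692 -0.77125915]
```

View pics/w6.png

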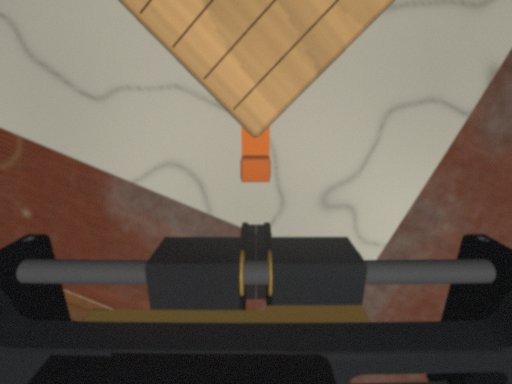

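The wrist view shows the wedge in line under the corner (255,136), its block clear at (256,170), and the board unmoved. I now press the corner again over its foot.

```bash
python3 -m handwheel '[[43,0,0,0,0,0,0],[43,0,0,0,0,0,0],[0,0,20,0,0,0,0],[0,0,12,0,0,0,0],[0,0,4,0,0,0,0]]'|sed -n '1,2p;4p'
python3 -m handwheel '[[0,0,0.5,0,0,0,0],[0,0,0.5,0,0,0,0],[0,0,0.3,0,0,0,0],[0,0,0,0,0,0,0],[0,0,0,0,0,0,0]]'|sed -n '1,2p;4p'
```

```text
time_s: 32.02
eef_pos: [0.5256, 0.0434, 0.241]
force: [-0.1, 0.5, -0.4]
time_s: 32.65
eef_pos: [0.5267, 0.0434, 0.2417]
force: [-0.4, 0.5, -1.2]
```

```bash
python3 -m handwheel '[[0,0,1,0,0,0,0],[0,0,1,0,0,0,0],[0,0,0.5,0,0,0,0],[0,0,0,0,0,0,0],[0,0,0,0,0,0,0]]'|sed -n '1,2p;4p'
python3 -m handwheel '[[0,0,0.5,0,0,0,0],[0,0,0.3,0,0,0,0],[0,0,0,0,0,0,0],[0,0,0,0,0,0,0],[0,0,0,0,0,0,0]]'|sed -n '1,2p;4p'
python3 -m handwheel '[[0,0,0.5,0,0,0,0],[0,0,0.3,0,0,0,0],[0,0,0,0,0,0,0],[0,0,0,0,0,0,0],[0,0,0,0,0,0,0]]'|sed -n '1,2p;4p'
```

```text
time_s: 33.28
eef_pos: [0.5267, 0.0434, 0.2389]
force: [-0.6, 0.1, -0.5]
time_s: 33.9
eef_pos: [0.5267, 0.0434, 0.2381]
force: [0.2, -0.2, 0.3]
time_s: 34.52
eef_pos: [0.5267, 0.0434, 0.2375]
force: [-0.9, -0.6, 4.0]
```

```bash
python3 -m handwheel '[[0,0,0.4,0,0,0,0],[0,0,0,0,0,0,0],[0,0,0,0,0,0,0],[0,0,0,0,0,0,0],[0,0,0,0,0,0,0]]'|sed -n '1,2p;4p'
python3 -m handwheel '[[0,0,0.1,0,0,0,0],[0,0,0,0,0,0,0],[0,0,0,0,0,0,0],[0,0,0,0,0,0,0],[0,0,0,0,0,0,0]]'|sed -n '1,2p;4p'
```

```text
time_s: 35.15
eef_pos: [0.5266, 0.0434, 0.2374]
force: [-1.3, 0.1, 7.1]
time_s: 35.78
eef_pos: [0.5266, 0.0434, 0.2375]
force: [-1.5, -0.2, 8.4]
```

It stands firm: no give up to about 8 N. I ease to about 6 N for a moment, then lift clear.

```bash
python3 -m handwheel '[[0,0,-0.4,0,0,0,0],[0,0,0,0,0,0,0],[0,0,0,0,0,0,0],[0,0,0,0,0,0,0],[0,0,0,0,0,0,0]]'|sed -n '1,2p;4p'
python3 -m handwheel '[[0,0,-4,0,0,0,0],[0,0,-20,0,0,0,0],[0,0,-30,0,0,0,0],[-43,0,0,0,0,0,0],[-43,0,0,0,0,0,0]]'|sed -n '1,2p;4p'
python3 -m handwheel '[[0,0,-10,0,0,0,0],[0,0,0,0,0,0,0],[0,0,0,0,0,0,0],[0,0,0,0,0,0,0],[0,0,0,0,0,0,0]]'|sed -n '1,2p;4p'
python3 - <<'E'
from bd import *
im=board();cv2.imwrite('pics/w7.png',im[:,:,::-1])
E
```

```text
time_s: 36.4
eef_pos: [0.5267, 0.0434, 0.2375]
force: [-0.8, -0.3, 5.0]
time_s: 37.02
eef_pos: [0.4472, 0.0089, 0.2915]
force: [0.1, -0.6, -0.3]
time_s: 37.65
eef_pos: [0.4481, 0.0093, 0.301]
force: [0.3, 0.1, -1.3]
sil 0.74 [[390, 1], [253, 133], [123, 0]] [[0.632, -0.0176, 0.055], [0.5043, 0.0367, 0.055], [0.5546, 0.1621, 0.055]]
hsv [  123     0   269   176 19610] [[391, 0], [267, 175], [243, 174], [123, 0]] [[0.6329, -0.0179, 0.055], [0.4764, 0.0116, 0.055], [0.469, 0.0309, 0.055], [0.5546, 0.1621, 0.055]]
```

View pics/w7.png

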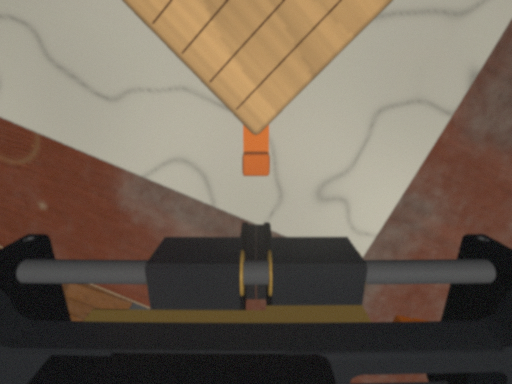

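The wrist view shows the wedge still seated under the corner (255,133), its block at (256,165), and the board in place. The gripper touches nothing, so I hand in the job.

```bash
python3 -c "
from cell import env
print(env.close_job())"
```

```text
the job is handed in; nothing more can be done
None
```

The loose near-left corner is wedged snug: the last push was about 4.7 N, slightly over the 3 to 4 N given. It stood firm when pressed again at 5 to 8 N, the board did not visibly move, and the job is handed in at about 38 s.

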